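Rehang the lift-off cover of a gear case

TASK

Put the lift-off cover back on the open gear case: pick up the cover that has two hinge knuckles, lower it gently and level so that both knuckles drop over the case's two hinge pins, and leave it lying flat and closed on the case. Leave the other cover, the one with a single tab, where it lies.

Things in the scene. Friction and masses are not known exactly. Their poses are not given: they have to be found in the camera images.
- gear_case: Fixed grey gear case, open top, 120 (x) by 150 mm (y), rim 70 mm high; origin under its centre at bench height, z up. Two level hinge pins, 10 mm thick, behind its +x wall, on one line along y at x=+95, tops 70 mm high, from 78 mm high brackets at y=+-24 to free ends at y=+-72. Closed: cover grip centre at (0, 0, 105) mm here, cover axes along these axes.
- cover_grip (a point): Cover to hang, dark steel, 0.3 to 0.6 kg, loose. Point: centre of its bar handle (68 mm along x, 14 wide in y, 18 high), over its centre of mass, 59 mm above its underside; z up. Plate 146 x 150 mm, underside 35 mm below the point; lip at x=-81. Two knuckles at x=+95, y=+-47, 18 mm wide: forks open downward, 24 deep, slot 16 wide, mouth 30. Spare: x 10 (3 when down), y 14 mm.
- tab_cover_grip (a point): Other cover, leave alone: same plate, lip and handle, but one single tab 34 mm wide in the middle of the +x edge in place of two knuckles. Point: centre of its bar handle, 59 mm above the bench; axes as for the cover to hang.

How it is judged:
By the outcome, as a careful person would: the job done as asked, in the order asked, and still so for the second after the job is handed in, with the robot touching nothing.
It also fails if it takes over 43 s, if anything falls off the work surface, if the arm or the gripper's body presses on something with over 40 N, if the wrist force passes 120 N, or if a joint passes its speed limit or range.

ROBOT

A 6-joint arm with a two-finger parallel gripper is mounted at the origin on the work surface. World frame = base frame: x ahead of the robot, y to its left, z up, the work surface at z = 0. Lengths are in m, angles in rad, forces in N, time in s.
With the tool pointing down it reaches from about 0.25 to 0.725 m from the base axis. Payload 4 kg.
Tool frame: the origin (TCP) lies midway between the tips of the shut fingers; the grasp point (between the pads) lies 19 mm behind it; y points along the fingers, z is the direction in which the jaws open and shut, and the axes are right-handed (so a half turn about y gives the same grasp; the last joint's range is limited). The gripper opens to 85 mm and grips with 20 to 120 N. Pads are 22 mm wide; open, the fingers measure 114 mm over their backs; the gripper's body (76 mm by 85 mm) begins 54 mm behind the grasp point. The pads swing forward as they close: fully open they stand 13 mm farther back than shut.
Start: joints at [-1.315, 0.241, 0.005, 1.335, 0, 1.571], TCP at [0.127, -0.484, 0.231] pointing down, gripper open.
Joint ranges: [-2.72, 2.72], [-1.05, 1.87], [-1.09, 1.28], [-1.99, 2.15], [-1.42, 1.44], [-3.14, 3.14]. Speed limits (rad/s): [2.79, 2.79, 3.14, 3.14, 3.14, 3.14].

INTERFACE

Orientations are given as a unit quaternion [x, y, z, w].
In Python, from workcell import bot gives the robot as it stands. The module is installed in compiled form; this text tells all that it offers.
- The arm moves only by the shell command python3 -m handwheel 'ROWS' [OPENING]. ROWS is JSON, a list of rows, each a list of 6 numbers: the shift along the tool's x, y, z in units of 25 mm (1.0 is 25 mm), then the turn, a rotation vector about the tool's x, y, z in units of 10 degrees (1.0 is 10 degrees). A call has exactly 5 rows; each row is the pose to reach, as a shift and turn from the pose commanded when the call began, along the tool's axes at that moment; what a row does not reach only later rows make up. A row lasts 1/8 s, in which the tool goes at most 62.5 mm and 10.7 degrees, less where a joint would pass 70% of its speed; a pose out of reach is approached as far as the arm can. A call with a gripper value outside its range is refused whole. OPENING is the gripper command: -1 is shut, 1 is fully open, values between are in proportion, set as the call begins (- or left out, the last holds). The fingers move at their own pace and stop on an object; the grip force is fixed at half the most. Time passes only in rows, so rows that repeat a pose let the fingers close, or fill a call up. It gives the time, the measured TCP pose, the force and the opening at its end, in the units of the state.
- bot.get_obs(): the state, without advancing time (a new reading comes with each control period).
- bot.camera(name): name is "scene" or "top" or "wrist"; returns a dict with "color" (400x640x3 uint8, red, green, blue), "fx", "fy", "cx", "cy" (pixels), "dist_coeffs" ([k1, k2, p1, p2, k3] as OpenCV has them; the pictures are not rectified), "rvec" (rotation vector, rad) and "tvec" (3), from world to camera coordinates, as OpenCV has them. Camera axes: x right, y down, z forward; pixel columns grow to the right and rows downward; lengths in m; the calibration is good to about 2 mm. A picture is of the moment at which its call begins. There is no depth.
- bot.job_done(): hands the job in, once; it reports no verdict.
The state is a dict: "clock": time; "joint_pos": joint angles; "joint_vel": joint speeds; "tau": joint torques, N m; "eef_pos": TCP position; "tool_rot": TCP orientation; "ft_force": force on the tool from outside, world axes, zero at the start; "ft_torque": the same for the moment, N m; "grip_width": finger opening in m.
Only numpy, scipy, OpenCV 4.12 (cv2) and the standard library are available. Lean on these libraries where they do the work, as an engineer would, in place of code of your own. Each camera call takes 0.05 s, during which the arm holds its last target.

## Working session

There is one attempt and no reset: what is moved stays moved. The work goes in short steps, Python scripts to look and compute and a shell command to move; the robot and the scene stay as the last step left them, time stands still between calls to the robot, and variables do not carry over. Pictures are saved under pics/ and viewed, and the job is handed in when it is done.

```bash
mkdir -p pics
cat > h.py <<'E'
import numpy as np,cv2,json
from workcell import bot
def save(n,fn):
    c=bot.camera(n); cv2.imwrite(f'pics/{fn}.png',c['color'][:,:,::-1])
    np.savez(f'pics/{fn}.npz',**{k:np.array(v) for k,v in c.items()})
    return c
def load(fn): return dict(np.load(f'pics/{fn}.npz'))
def K(c): return np.array([[c['fx'],0,c['cx']],[0,c['fy'],c['cy']],[0,0,1]],float)
def ray(c,uv):
    p=cv2.undistortPoints(np.array(uv,float).reshape(-1,1,2),K(c),np.array(c['dist_coeffs'],float)).reshape(-1,2)
    R=cv2.Rodrigues(np.array(c['rvec'],float))[0]; o=-R.T@np.array(c['tvec'],float).ravel()
    d=np.c_[p,np.ones(len(p))]@R
    return o,d
def plane(c,uv,z):
    o,d=ray(c,uv); return o+d*((z-o[2])/d[:,2])[:,None]
def proj(c,X):
    return cv2.projectPoints(np.array(X,float).reshape(-1,3),np.array(c['rvec'],float),np.array(c['tvec'],float),K(c),np.array(c['dist_coeffs'],float))[0].reshape(-1,2)
E
python3 - <<'E'
from h import *
for n in ['scene','top','wrist']: save(n,n+'0')
o=bot.get_obs()
for k,v in o.items(): print(k,np.round(v,4))
E
```

```text
clock 0.15
joint_pos [-1.315   0.2413  0.004   1.3352 -0.      1.5708]
joint_vel [ 0.     -0.0016  0.0034 -0.0005 -0.0003  0.0012]
tau [ 2.00000e-04 -3.72636e+01  2.52638e+01  1.24000e-02 -0.00000e+00
 -0.00000e+00]
eef_pos [ 0.1264 -0.4833  0.2306]
tool_rot [-0.0903  0.7019 -0.7008  0.0901]
ft_force [-0.1957 -0.1483  1.1606]
ft_torque [ 0.0592 -0.0019 -0.0229]
grip_width 0.0856
```

View pics/top0.png

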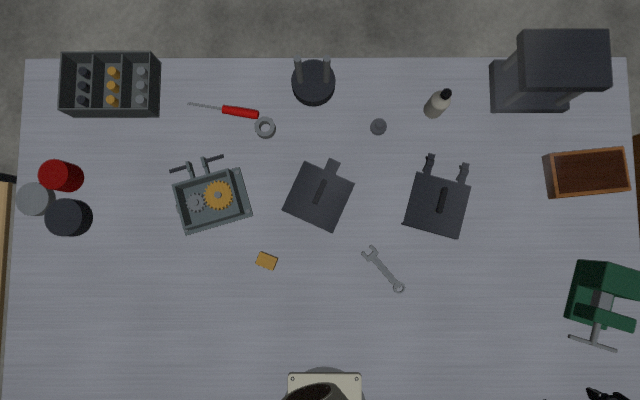

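View pics/scene0.png

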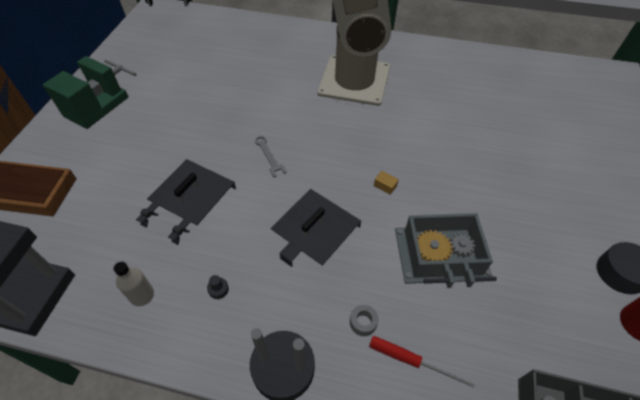

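View pics/wrist0.png

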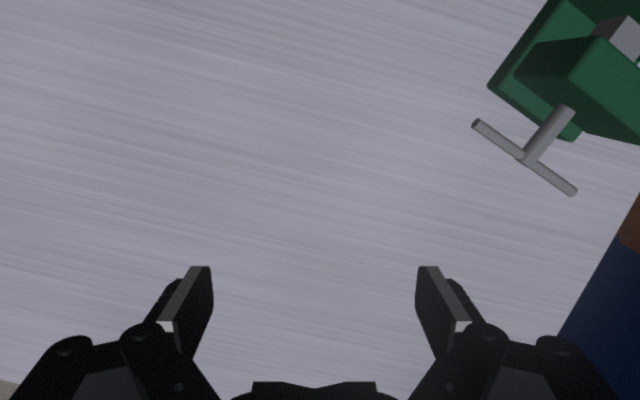

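Run:
```python
import cv2
a=cv2.imread('pics/top0.png')
c=cv2.resize(a[145:245,160:260],None,fx=5,fy=5,interpolation=2)
d=cv2.resize(a[145:245,395:480],None,fx=5,fy=5,interpolation=2)
import numpy as np
d=np.clip(d.astype(float)*2,0,255).astype('uint8')
cv2.imwrite('pics/z1.png',c);cv2.imwrite('pics/z2.png',d)
```

```text
(no output)
```

View pics/z1.png

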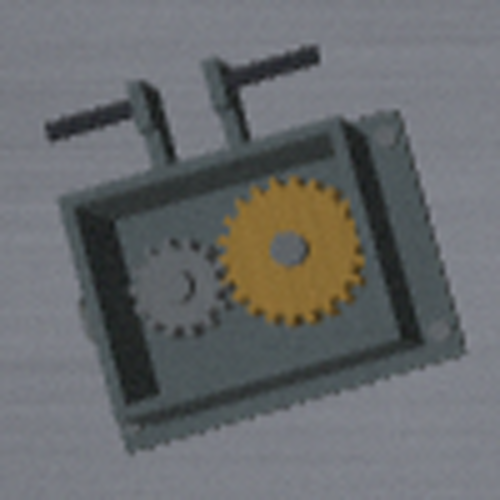

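View pics/z2.png

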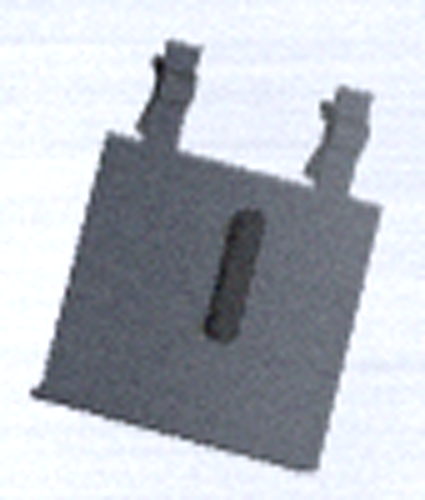

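```bash
python3 - <<'E'
from h import *
t=load('top0'); s=load('scene0')
def z(p,ox,oy): return (np.array(p,float)+.5)/5-.5+[ox,oy]
def fit(loc,P):
    loc=np.array(loc,float)[:,:2];P=P[:,:2];a=loc-loc.mean(0);b=P-P.mean(0)
    th=np.arctan2((a[:,0]*b[:,1]-a[:,1]*b[:,0]).sum(),(a*b).sum())
    R=np.array([[np.cos(th),-np.sin(th)],[np.sin(th),np.cos(th)]])
    tt=P.mean(0)-R@loc.mean(0); return tt,np.degrees(th),(R@loc.T).T+tt-P
pins=z([(48,130),(318,53)],160,145); P=plane(t,pins,.065); print('pins',P,np.linalg.norm(P[0]-P[1]))
print(fit([(.095,.072),(.095,-.072)],P))
rim=z([(62,203),(345,120),(430,348),(128,422)],160,145);R=plane(t,rim,.07);print(R)
print(fit([(.06,.075),(.06,-.075),(-.06,-.075),(-.06,.075)],R))
pc=z([(108,133),(381,207),(318,470),(40,395)],395,145);C=plane(t,pc,.03);print('cover',C,np.linalg.norm(C-np.roll(C,1,0),axis=1))
h=z([(250,210),(220,342)],395,145);H=plane(t,h,.068);print('handle',H,H.mean(0),np.linalg.norm(H[0]-H[1]),np.degrees(np.arctan2(*(H[0]-H[1])[[1,0]])))
k=z([(182,45),(352,92)],395,145);print('kn',plane(t,k,.03))
o=-cv2.Rodrigues(s['rvec'])[0].T@s['tvec'].ravel();print(o, ray(t,[[0,0]])[0])
# handle mask refine
img=t['color'].astype(int).sum(2)[145:245,395:480]
E
python3 - <<'E'
import cv2,numpy as np
a=cv2.imread('pics/scene0.png')
c=cv2.resize(a[205:295,390:500],None,fx=6,fy=6,interpolation=2)
d=cv2.resize(a[150:250,130:245],None,fx=6,fy=6,interpolation=2)
d=np.clip(d.astype(float)*2,0,255).astype('uint8')
cv2.imwrite('pics/z3.png',c);cv2.imwrite('pics/z4.png',d)
E
```

```text
pins [[0.61899208 0.39937166 0.065     ]
 [0.65920447 0.26047007 0.065     ]] 0.14460528297803357
(array([0.54784538, 0.3035029 ]), np.float64(16.14587495565398), array([[ 8.41597045e-05, -2.90704343e-04],
       [-8.41597045e-05,  2.90704343e-04]]))
[[0.5802628  0.38886049 0.07      ]
 [0.6231498  0.24449242 0.07      ]
 [0.50580883 0.19871548 0.07      ]
 [0.46826319 0.35143243 0.07      ]]
(array([0.54437115, 0.29587521]), np.float64(17.00822999230821), array([[-0.00045406, -0.00371503],
       [ 0.0005353 , -0.00278638],
       [ 0.00312473,  0.00788948],
       [-0.00320598, -0.00138807]]))
cover [[ 0.62280341 -0.24622853  0.03      ]
 [ 0.58298096 -0.38984888  0.03      ]
 [ 0.44413329 -0.35209672  0.03      ]
 [ 0.48340742 -0.20741436  0.03      ]] [0.14469893 0.14903903 0.1438885  0.14991812]
handle [[ 0.57639332 -0.30854038  0.068     ]
 [ 0.50886185 -0.29139814  0.068     ]] [ 0.54262759 -0.29996926  0.068     ] 0.06967321409678086 -14.243171149004356
kn [[ 0.67034629 -0.28677958  0.03      ]
 [ 0.64478514 -0.37658157  0.03      ]]
[1.07550638 0.14208735 0.8508039 ] [0.44475912 0.00400624 1.06169909]
```

View pics/z3.png

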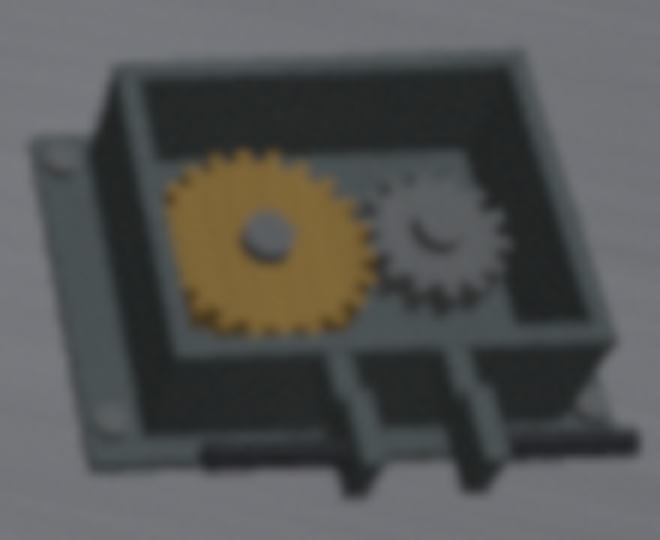

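View pics/z4.png

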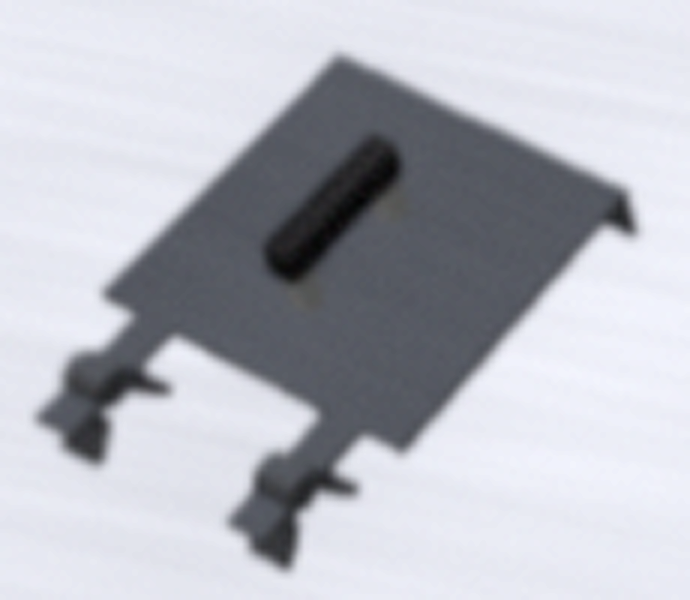

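```bash
cat >> h.py <<'E'
def z(p,ox,oy,f=5): return (np.array(p,float)+.5)/f-.5+[ox,oy]
def fit(loc,P):
    loc=np.array(loc,float)[:,:2];P=P[:,:2];a=loc-loc.mean(0);b=P-P.mean(0)
    th=np.arctan2((a[:,0]*b[:,1]-a[:,1]*b[:,0]).sum(),(a*b).sum())
    R=np.array([[np.cos(th),-np.sin(th)],[np.sin(th),np.cos(th)]])
    tt=P.mean(0)-R@loc.mean(0); return tt,np.degrees(th),(R@loc.T).T+tt-P
E
python3 - <<'E'
from h import *
s=load('scene0');t=load('top0')
P=plane(s,z([(203,458),(638,441)],390,205,6),.065);print(P,np.linalg.norm(P[0]-P[1]),fit([(.095,-.072),(.095,.072)],P))
R=plane(s,z([(118,66),(522,53),(614,342),(160,358)],390,205,6),.07)
print(R,fit([(-.06,-.075),(-.06,.075),(.06,.075),(.06,-.075)],R))
# left edge / right edge of rim check: inner floor gears skip
C=plane(s,z([(340,55),(628,190),(403,452),(104,293)],130,150,6),.03);print('cov',C,fit([(-.081,-.075),(-.081,.075),(.065,.075),(.065,-.075)],C))
H=plane(s,z([(378,137),(282,255)],130,150,6),.068);print('H',H,H.mean(0),np.degrees(np.arctan2(*(H[1]-H[0])[[1,0]])))
for c in(t,s):
  th=np.radians(16.2);o=np.array([.5475,.303])
  for l in [(.06,.075,.07),(.06,-.075,.07),(-.06,-.075,.07),(-.06,.075,.07),(.095,.072,.065),(.095,-.072,.065)]:
    X=[o[0]+np.cos(th)*l[0]-np.sin(th)*l[1],o[1]+np.sin(th)*l[0]+np.cos(th)*l[1],l[2]]
    p=proj(c,[X])[0]; print(np.round(((p+.5-[160,145])*5-.5) if c is t else (p+.5-[390,205])*6-.5))
E
```

```text
[[0.65665036 0.26263992 0.065     ]
 [0.61489714 0.40160438 0.065     ]] 0.14510152771581697 (array([0.54479178, 0.30478573]), np.float64(16.723406615026242), array([[-0.00015848,  0.00052747],
       [ 0.00015848, -0.00052747]]))
[[0.50990503 0.21666845 0.07      ]
 [0.46810199 0.35886077 0.07      ]
 [0.582013   0.39210549 0.07      ]
 [0.62583024 0.2442614  0.07      ]] (array([0.54646256, 0.30297403]), np.float64(15.821120579752357), array([[-7.21897341e-04, -2.21134107e-03],
       [ 1.85898386e-04, -8.60184776e-05],
       [ 1.72900026e-03, -6.14549384e-04],
       [-1.19300130e-03,  2.91190894e-03]]))
cov [[ 0.44453148 -0.34929925  0.03      ]
 [ 0.48379836 -0.20576416  0.03      ]
 [ 0.6242322  -0.24386399  0.03      ]
 [ 0.58339522 -0.38766783  0.03      ]] (array([ 0.54170029, -0.29877975]), np.float64(-15.448265088800213), array([[-8.82384848e-04, -1.95028922e-04],
       [-1.94038871e-04,  8.50577885e-04],
       [ 9.73336253e-05,  6.06598383e-05],
       [ 9.79090093e-04, -7.16208801e-04]]))
H [[ 0.51002451 -0.29435787  0.068     ]
 [ 0.57326024 -0.30610224  0.068     ]] [ 0.54164238 -0.30023005  0.068     ] -10.521304808975394
[ 57. 195.]
[339. 114.]
[400. 338.]
[115. 421.]
[ 49. 131.]
[318.  54.]
[613. 347.]
[170. 361.]
[111.  67.]
[520.  55.]
[629. 449.]
[195. 462.]
```

```bash
cat >> h.py <<'E'
from scipy.spatial.transform import Rotation as Ro
def tgt(p,yaw,flip=1):
    # tool y down, tool z along +-(object y)
    y=np.array([0,0,-1.]);a=np.radians(yaw);zz=flip*np.array([-np.sin(a),np.cos(a),0]);x=np.cross(y,zz)
    return np.array(p,float),Ro.from_matrix(np.c_[x,y,zz])
def go(p,yaw,flip=1,src=None):
    o=bot.get_obs(); P,R=tgt(p,yaw,flip)
    P0,R0=(np.array(o['eef_pos']),Ro.from_quat(o['tool_rot'])) if src is None else tgt(*src)
    d=R0.inv().apply(P-P0)/.025; r=(R0.inv()*R).as_rotvec(degrees=True)/10
    print('row',np.round(np.r_[d,r],3)); return d,r
E
python3 - <<'E'
from h import *
o=bot.get_obs();print(Ro.from_quat(o['tool_rot']).as_matrix().round(3))
for f in(1,-1): go([.542,-.300,.12],-15.4,f)
E
```

```text
[[-0.967 -0.     0.253]
 [-0.253  0.002 -0.967]
 [ 0.    -1.    -0.002]]
row [-1.7939e+01  4.4290e+00 -2.8790e+00  4.0000e-03 -1.4995e+01 -1.2000e-02]
row [-1.7939e+01  4.4290e+00 -2.8790e+00  9.0000e-03  3.0050e+00  3.0000e-03]
```

```bash
python3 -m handwheel '[[-1.2,0,-0.2,0,-1,0],[-2.4,0,-0.4,0,-2,0],[-3.6,0,-0.6,0,-3,0],[-4.8,0,-0.8,0,-4,0],[-6,0,-1,0,-5,0]]' -0.2
python3 - <<'E'
from h import *
o=bot.get_obs();print(o['joint_pos'].round(3) if hasattr(o['joint_pos'],'round') else o['joint_pos'])
for f in(1,-1): go([.542,-.300,.16],-15.4,f)
E
```

```text
clock: 0.78
eef_pos: [0.266, -0.4209, 0.231]
tool_rot: [-0.38, 0.597, -0.596, 0.38]
ft_force: [0.1, 0.5, -0.6]
grip_width: 0.0341
[-1.007  0.237 -0.     1.334 -0.     1.   ]
row [-9.052e+00  2.837e+00  7.959e+00  1.000e-03 -9.962e+00 -5.000e-03]
row [-9.052e+00  2.837e+00  7.959e+00  4.000e-03  8.038e+00  1.000e-03]
```

```bash
python3 -m handwheel '[[-1,0,0.9,0,-1,0],[-2,0,1.8,0,-2,0],[-3,0,2.7,0,-3,0],[-4,0,3.6,0,-4,0],[-5,0,4.4,0,-5,0]]'
python3 - <<'E'
from h import *
o=bot.get_obs();print(np.round(o['joint_pos'],3))
go([.542,-.300,.16],-15.4,1)
E
```

```text
clock: 1.4
eef_pos: [0.4191, -0.3551, 0.2308]
tool_rot: [-0.596, 0.38, -0.38, 0.596]
ft_force: [-0.2, -0.3, 0.6]
grip_width: 0.0342
[-0.703  0.34   0.14   1.371 -0.     0.432]
row [ 8.200e-02  2.831e+00  5.387e+00  0.000e+00 -4.961e+00 -5.000e-03]
```

```bash
python3 -m handwheel '[[0,0.6,1.1,0,-1,0],[0,1.2,2.2,0,-2,0],[0,1.8,3.3,0,-3,0],[0.08,2.4,4.4,0,-4,0],[0.08,2.83,5.39,0,-4.96,0]]'
python3 - <<'E'
from h import *
o=bot.get_obs();print(np.round(o['joint_pos'],3))
save('wrist','w1');save('top','t1')
go([.542,-.300,.042],-15.4,1)
E
```

```text
clock: 2.02
eef_pos: [0.5419, -0.3006, 0.1591]
tool_rot: [-0.7, 0.095, -0.094, 0.701]
ft_force: [0.1, -0.6, 0.3]
grip_width: 0.0341
[-0.506  0.516  0.223  1.279 -0.    -0.237]
row [ 4.000e-03  4.642e+00 -3.200e-02 -8.000e-03 -1.300e-02 -1.800e-02]
```

View pics/w1.png

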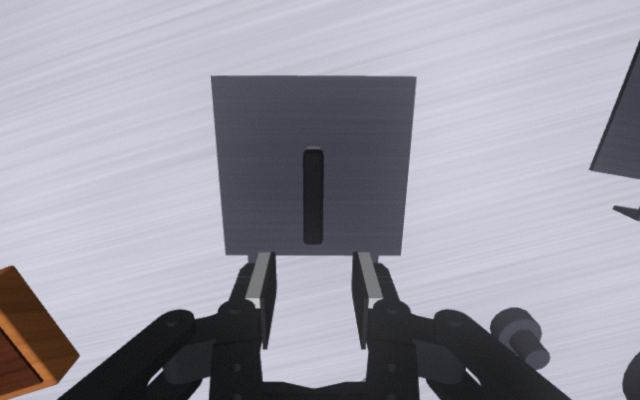

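View pics/t1.png

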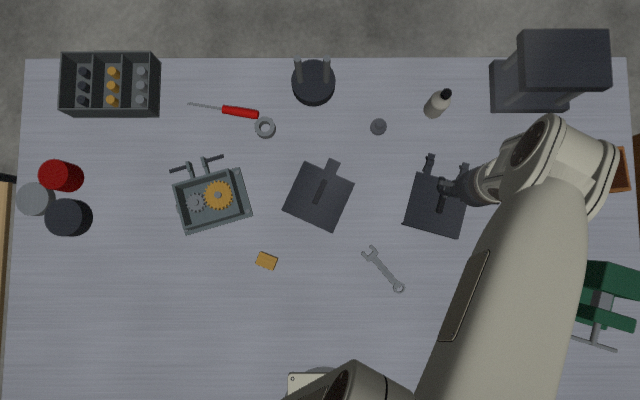

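Run:
```python
from h import *
w=load('w1')
H=plane(w,[(313,150),(313,243)],.068);print(H,H.mean(0),np.linalg.norm(H[0]-H[1]))
C=plane(w,[(211,76),(416,76),(401,255),(226,255)],.03);print(C,[np.linalg.norm(C[i]-C[i-1]) for i in range(4)])
# right order: which side is left?
for l in ([(-.081,.075),(-.081,-.075),(.065,-.075),(.065,.075)],[(-.081,-.075),(-.081,.075),(.065,.075),(.065,-.075)]): print(fit(l,C))
```

```text
[[ 0.50711493 -0.29180668  0.068     ]
 [ 0.57266987 -0.30990101  0.068     ]] [ 0.5398924  -0.30085384  0.068     ] 0.06800628729942777
[[ 0.44270553 -0.35053208  0.03      ]
 [ 0.48203829 -0.20767838  0.03      ]
 [ 0.62184259 -0.24578888  0.03      ]
 [ 0.58223232 -0.3893847   0.03      ]] [np.float64(0.14483525846111497), np.float64(0.14816964404743152), np.float64(0.14490566536520566), np.float64(0.1489588322603006)]
(array([ 0.5244946 , -0.29621183]), np.float64(164.52771924551766), array([[ 0.1398457 , -0.03957027],
       [ 0.14052876, -0.03786002],
       [-0.13998445,  0.03919921],
       [-0.14039   ,  0.03823108]]))
(array([ 0.53991722, -0.30047127]), np.float64(-15.406066363015496), array([[-0.00080212, -0.00072593],
       [-0.00028616,  0.00103047],
       [ 0.00066337,  0.00035487],
       [ 0.00042491, -0.0006594 ]]))
```

```bash
python3 -m handwheel '[[0.03,1.3,-0.02,0,0,0],[0.03,2.6,-0.02,0,0,0],[0.03,3.7,-0.02,0,0,0],[0.03,4.4,-0.02,0,0,0],[0.03,4.65,-0.02,0,0,0]]'
python3 -m handwheel '[[0,0,0,0,0,0],[0,0,0,0,0,0],[0,0,0,0,0,0],[0,0,0,0,0,0],[0,0,0,0,0,0]]' -1
```

```text
clock: 2.75
eef_pos: [0.5412, -0.302, 0.0434]
tool_rot: [-0.7, 0.098, -0.097, 0.701]
ft_force: [0.6, 0.5, 0.0]
grip_width: 0.0343
clock: 3.38
eef_pos: [0.5425, -0.3023, 0.045]
tool_rot: [0.701, -0.096, 0.097, -0.7]
ft_force: [-0.2, -0.6, 1.1]
grip_width: 0.0131
```

```bash
python3 -m handwheel '[[0,-0.2,0,0,0,0],[0,-0.5,0,0,0,0],[0,-0.9,0,0,0,0],[0,-1.4,0,0,0,0],[0,-2,0,0,0,0]]'
python3 -m handwheel '[[0,-0.8,0,0,0,0],[0,-1.8,0,0,0,0],[0,-2.8,0,0,0,0],[0,-3.2,0,0,0,0],[0,-3.2,0,0,0,0]]'
python3 - <<'E'
from h import *
o=bot.get_obs();print(np.round(o['ft_torque'],2),Ro.from_quat(o['tool_rot']).as_matrix().round(3))
save('wrist','w2');save('scene','s2')
E
```

```text
clock: 4.0
eef_pos: [0.5421, -0.3019, 0.0953]
tool_rot: [-0.7, 0.097, -0.097, 0.7]
ft_force: [-0.6, -0.2, -4.4]
grip_width: 0.0132
clock: 4.62
eef_pos: [0.5426, -0.3022, 0.1754]
tool_rot: [0.701, -0.096, 0.098, -0.7]
ft_force: [0.6, -0.3, -5.9]
grip_width: 0.0129
[-0.   -0.04 -0.02] [[ 0.962  0.002  0.271]
 [-0.271 -0.001  0.962]
 [ 0.002 -1.    -0.   ]]
```

View pics/w2.png

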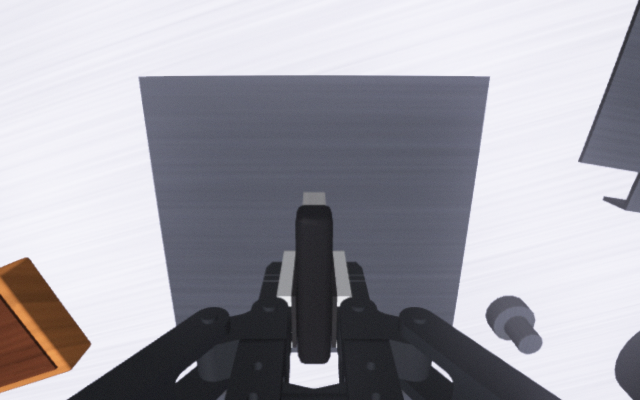

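View pics/s2.png

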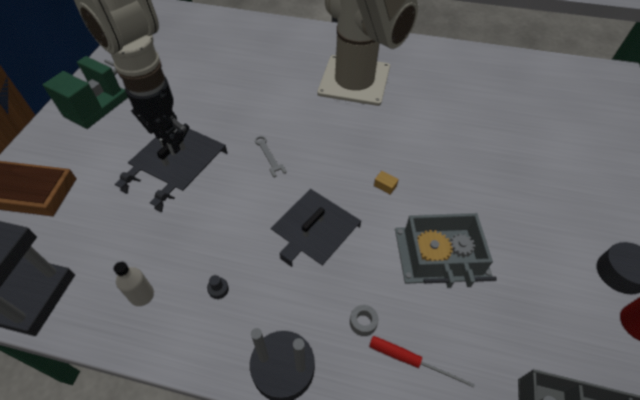

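Run:
```python
from h import *
w=load('w2')
o=bot.get_obs();p=o['eef_pos'];g=p[2]+.014
C=plane(w,[(139,77),(489,76)],g-.03);print(C,np.linalg.norm(C[0]-C[1]))
print(fit([(-.081,-.075),(-.081,.075)],C))
H=plane(w,[(314,206),(314,362)],g+.009);print(H,H.mean(0),np.linalg.norm(H[0]-H[1]))
print(p)
go([.547,.3035,p[2]],16.2)
```

```text
[[ 0.44222879 -0.35230109  0.15734807]
 [ 0.48253139 -0.20762933  0.15734807]] 0.1501806174972764
(array([ 0.54040889, -0.30170244]), np.float64(-15.566753537258252), array([[ 2.42353362e-05,  8.69960836e-05],
       [-2.42353362e-05, -8.69960836e-05]]))
[[ 0.50523709 -0.29202247  0.19634807]
 [ 0.57446106 -0.31149236  0.19634807]] [ 0.53984908 -0.30175742  0.19634807] 0.07190990322546566
[ 0.54153129 -0.30168049  0.17334807]
row [-6.3580e+00  2.1000e-02  2.3358e+01 -5.0000e-03 -3.1940e+00 -9.0000e-03]
```

```bash
python3 -m handwheel '[[-0.1,0,0.4,0,0,0],[-0.35,0,1.3,0,0,0],[-0.7,0,2.6,0,0,0],[-1.1,0,4.1,0,0,0],[-1.5,0,5.6,0,0,0]]'
python3 -m handwheel '[[-0.4,0,1.5,0,-0.2,0],[-0.8,0,3,0,-0.5,0],[-1.2,0,4.5,0,-0.9,0],[-1.6,0,6,0,-1.3,0],[-2,0,7.5,0,-1.7,0]]'
python3 - <<'E'
from h import *
o=bot.get_obs();print(np.round(o['joint_pos'],3))
go([.547,.3035,.1735],16.2)
E
```

```text
clock: 5.35
eef_pos: [0.5434, -0.1541, 0.174]
tool_rot: [-0.7, 0.097, -0.096, 0.701]
ft_force: [0.3, -0.5, -5.4]
grip_width: 0.0129
clock: 5.98
eef_pos: [0.5455, 0.0398, 0.1742]
tool_rot: [-0.707, -0.009, 0.009, 0.707]
ft_force: [0.0, 0.5, -4.0]
grip_width: 0.0129
[7.300e-02 3.640e-01 2.500e-02 1.232e+00 1.000e-03 4.700e-02]
row [ 3.3000e-01  3.2000e-02  1.0542e+01 -4.0000e-03 -1.4730e+00 -3.0000e-03]
```

```bash
python3 -m handwheel '[[0.05,0,1.4,0,-0.4,0],[0.1,0,2.8,0,-0.8,0],[0.15,0,4.2,0,-1.1,0],[0.2,0,5.6,0,-1.4,0],[0.25,0,7,0,-1.47,0]]'
python3 - <<'E'
from h import *
go([.547,.3035,.1735],16.2)
E
```

```text
clock: 6.6
eef_pos: [0.5475, 0.2145, 0.1741]
tool_rot: [-0.7, -0.099, 0.099, 0.7]
ft_force: [1.2, -0.8, -3.3]
grip_width: 0.0127
row [ 9.670e-01  2.300e-02  3.427e+00 -3.000e-03 -1.200e-02 -6.000e-03]
```

```bash
python3 -m handwheel '[[0.35,0,1.2,0,0,0],[0.65,0,2.3,0,0,0],[0.9,0,3.1,0,0,0],[0.97,0,3.4,0,0,0],[0.97,0,3.43,0,0,0]]'
python3 - <<'E'
from h import *
save('wrist','w3');save('scene','s3');save('top','t3')
o=bot.get_obs();print(o['eef_pos'],Ro.from_quat(o['tool_rot']).as_matrix().round(3))
go([.547,.3035,.1735],16.2)
for n in('s3','t3'):
  a=cv2.imread(f'pics/{n}.png')
  c=a[170:300,380:520] if n=='s3' else a[140:250,155:270]
  cv2.imwrite(f'pics/{n}z.png',np.clip(cv2.resize(c,None,fx=5,fy=5,interpolation=2)*1.8,0,255).astype('uint8'))
E
```

```text
clock: 7.22
eef_pos: [0.5485, 0.3013, 0.1741]
tool_rot: [0.7, 0.098, -0.099, -0.7]
ft_force: [0.8, -0.5, -5.0]
grip_width: 0.013
[0.54897327 0.30015371 0.17430773] [[ 0.962 -0.    -0.274]
 [ 0.274 -0.001  0.962]
 [-0.    -1.    -0.   ]]
row [-0.039  0.032  0.15   0.003 -0.031 -0.002]
```

View pics/s3z.png

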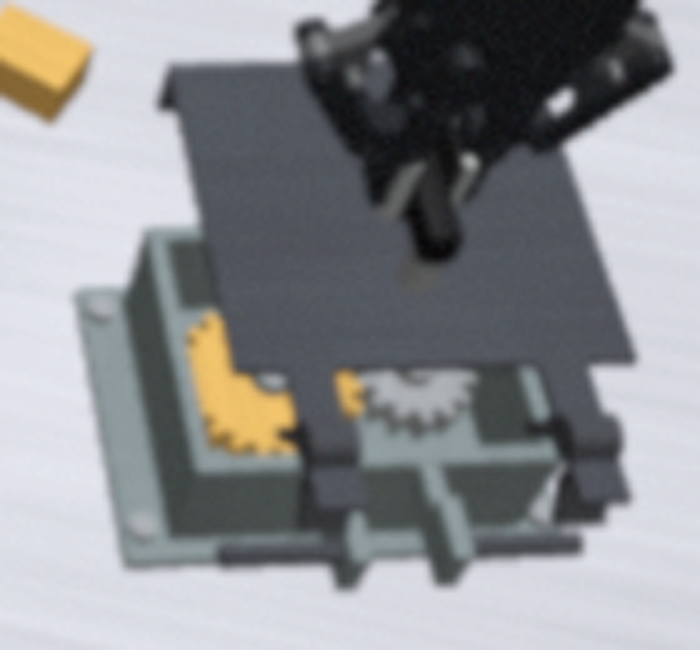

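View pics/t3z.png

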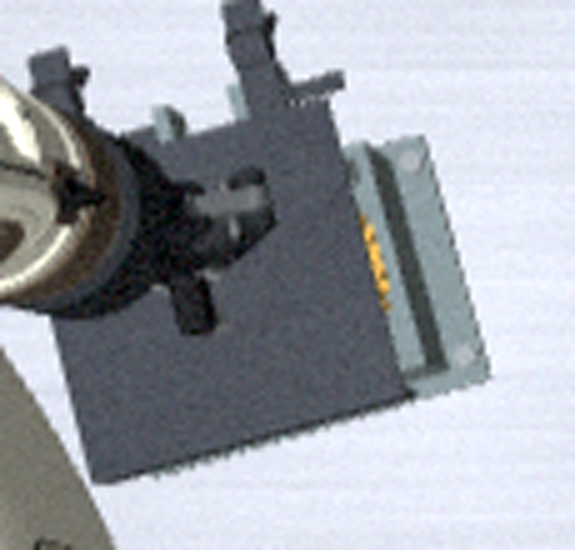

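View pics/w3.png

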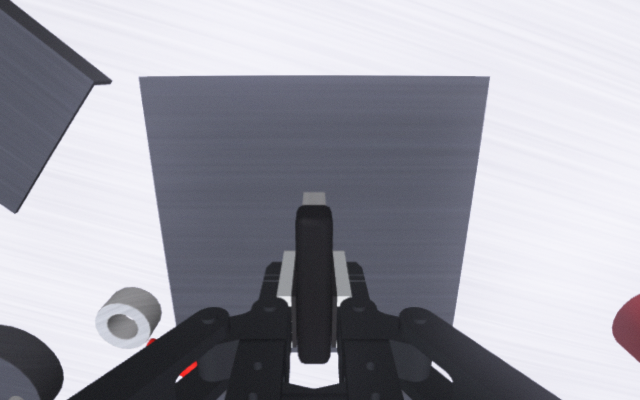

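Run:
```python
from h import *
s=load('s3');t=load('t3')
for zz in(.154,.158):
  C=plane(s,z([(172,66),(636,360),(238,370)],380,170),zz);print(fit([(-.081,-.075),(.065,.075),(.065,-.075)],C))
  D=plane(t,z([(97,481),(412,393),(325,98)],155,140),zz);print(fit([(-.081,.075),(-.081,-.075),(.065,-.075)],D))
```

```text
(array([0.54323789, 0.30247118]), np.float64(15.903813256840857), array([[-4.74610216e-04, -4.18064179e-04],
       [ 7.41994374e-05,  7.05760956e-04],
       [ 4.00410779e-04, -2.87696777e-04]]))
(array([0.54806908, 0.29827832]), np.float64(16.42131212069159), array([[-0.00137084, -0.00021839],
       [ 0.00024354,  0.00136068],
       [ 0.0011273 , -0.00114228]]))
(array([0.54616388, 0.30166282]), np.float64(15.903813256840854), array([[-0.00093059, -0.00084481],
       [ 0.00018515,  0.00133034],
       [ 0.00074544, -0.00048553]]))
(array([0.54771935, 0.29712749]), np.float64(16.421312120691603), array([[-1.69508562e-03,  1.44640986e-04],
       [ 9.90398516e-05,  1.08270181e-03],
       [ 1.59604577e-03, -1.22734280e-03]]))
```

```bash
python3 -m handwheel '[[0,0.4,0.1,0,0,0],[0,0.9,0.14,0,0,0],[0,1.4,0.14,0,0,0],[0,1.75,0.14,0,0,0],[0,1.85,0.14,0,0,0]]'
python3 - <<'E'
from h import *
save('scene','s4');save('top','t4')
o=bot.get_obs();print(o['eef_pos'],o['ft_force'],Ro.from_quat(o['tool_rot']).as_matrix().round(3))
for n in('s4','t4'):
  a=cv2.imread(f'pics/{n}.png')
  c=a[190:300,390:510] if n=='s4' else a[140:250,155:270]
  cv2.imwrite(f'pics/{n}z.png',np.clip(cv2.resize(c,None,fx=5,fy=5,interpolation=2)*1.8,0,255).astype('uint8'))
E
```

```text
clock: 8.0
eef_pos: [0.5474, 0.3042, 0.1268]
tool_rot: [0.701, 0.097, -0.099, -0.7]
ft_force: [0.1, 0.3, -5.1]
grip_width: 0.0126
[0.5478153  0.30447633 0.12766817] [ 0.23502757  1.11320034 -4.14689462] [[ 0.961 -0.001 -0.275]
 [ 0.275 -0.     0.961]
 [-0.001 -1.    -0.   ]]
```

View pics/s4z.png

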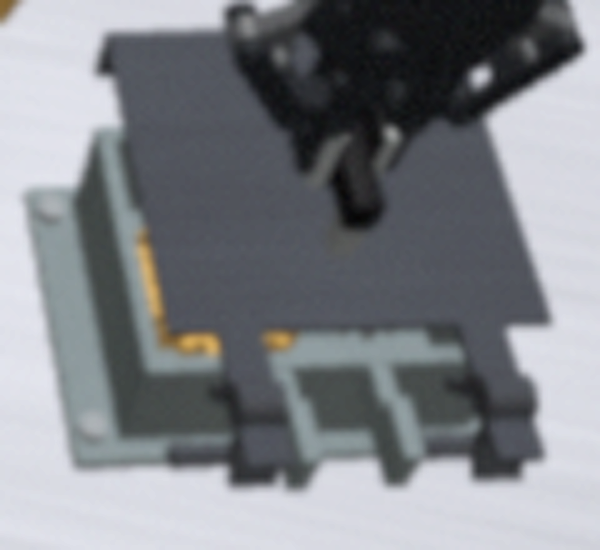

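View pics/t4z.png

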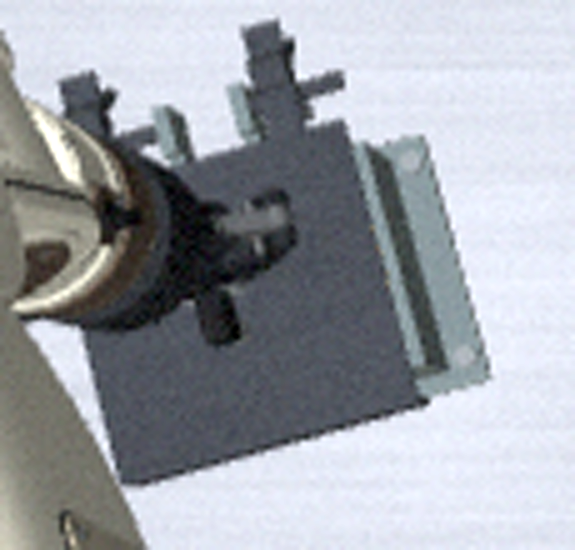

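Run:
```python
from h import *
s=load('s4');t=load('t4')
for zz in(.108,.111):
  C=plane(s,z([(108,35),(551,322),(165,332)],390,190),zz);print(fit([(-.081,-.075),(.065,.075),(.065,-.075)],C)[:2])
  D=plane(t,z([(130,486),(428,403),(345,121)],155,140),zz);print(fit([(-.081,.075),(-.081,-.075),(.065,-.075)],D)[:2])
# predicted marks: cover at closed pose raised to grip z=.141, for case estimate
th=np.radians(16.2)
for o in([.547,.3035],):
 for c,off in((s,(390,190)),(t,(155,140))):
  for l in[(-.081,-.075,.110),(.065,.075,.110),(.065,-.075,.11),(-.081,.075,.11),(.095,.072,.065),(.095,-.072,.065)]:
   X=[o[0]+np.cos(th)*l[0]-np.sin(th)*l[1],o[1]+np.sin(th)*l[0]+np.cos(th)*l[1],l[2]]
   print(l,np.round((proj(c,[X])[0]+.5-off)*5-.5))
```

```text
(array([0.54369927, 0.3047145 ]), np.float64(15.82836009842955))
(array([0.54575963, 0.30011134]), np.float64(16.495874373497493))
(array([0.5457561 , 0.30413684]), np.float64(15.828360098429524))
(array([0.54551711, 0.29928418]), np.float64(16.495874373497493))
(-0.081, -0.075, 0.11) [102.  37.]
(0.065, 0.075, 0.11) [550. 326.]
(0.065, -0.075, 0.11) [166. 338.]
(-0.081, 0.075, 0.11) [451.  27.]
(0.095, 0.072, 0.065) [525. 448.]
(0.095, -0.072, 0.065) [164. 459.]
(-0.081, -0.075, 0.11) [418. 400.]
(0.065, 0.075, 0.11) [ 47. 200.]
(0.065, -0.075, 0.11) [341. 116.]
(-0.081, 0.075, 0.11) [120. 486.]
(0.095, 0.072, 0.065) [ 73. 157.]
(0.095, -0.072, 0.065) [342.  80.]
```

```bash
python3 -m handwheel '[[0.07,0.1,0.06,0,0,0],[0.07,0.3,0.06,0,0,0],[0.07,0.5,0.06,0,0,0],[0.07,0.68,0.06,0,0,0],[0.07,0.8,0.06,0,0,0]]'
python3 - <<'E'
from h import *
save('scene','s5')
P=[];F=[]
o=bot.get_obs();print(o['eef_pos'],o['ft_force'],o['ft_torque'],Ro.from_quat(o['tool_rot']).as_matrix().round(3))
for n in('s5',):
  a=cv2.imread(f'pics/{n}.png')
  c=a[190:300,390:510]
  cv2.imwrite(f'pics/{n}z.png',np.clip(cv2.resize(c,None,fx=5,fy=5,interpolation=2)*1.8,0,255).astype('uint8'))
E
```

```text
clock: 8.72
eef_pos: [0.549, 0.3063, 0.1075]
tool_rot: [0.7, 0.098, -0.098, -0.7]
ft_force: [-0.5, -0.9, -5.4]
grip_width: 0.0125
[0.54887668 0.30623191 0.10716946] [-0.89609902 -0.42150345 -4.99090056] [ 0.02363999  0.04500864 -0.00318817] [[ 0.961 -0.001 -0.275]
 [ 0.275 -0.001  0.961]
 [-0.001 -1.    -0.   ]]
```

View pics/s5z.png

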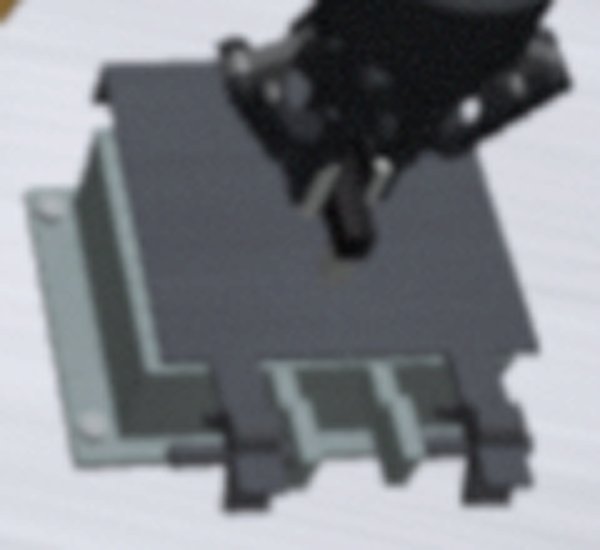

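```bash
python3 -m handwheel '[[0,0.06,0,0,0,0],[0,0.13,0,0,0,0],[0,0.2,0,0,0,0],[0,0.27,0,0,0,0],[0,0.32,0,0,0,0]]'
python3 - <<'E'
from h import *
save('scene','s6');save('top','t6')
o=bot.get_obs();print(o['eef_pos'],o['ft_force'],o['ft_torque'])
for n in('s6','t6'):
  a=cv2.imread(f'pics/{n}.png')
  c=a[190:300,390:510] if n=='s6' else a[140:250,155:270]
  cv2.imwrite(f'pics/{n}z.png',np.clip(cv2.resize(c,None,fx=5,fy=5,interpolation=2)*1.8,0,255).astype('uint8'))
E
```

```text
clock: 9.4
eef_pos: [0.5492, 0.3065, 0.0999]
tool_rot: [0.7, 0.098, -0.098, -0.7]
ft_force: [0.9, -0.6, -4.9]
grip_width: 0.0128
[0.5490814  0.30638559 0.09982655] [-0.31261318  0.10213806 -4.87245427] [ 0.05991548 -0.02391511 -0.02639815]
```

View pics/s6z.png

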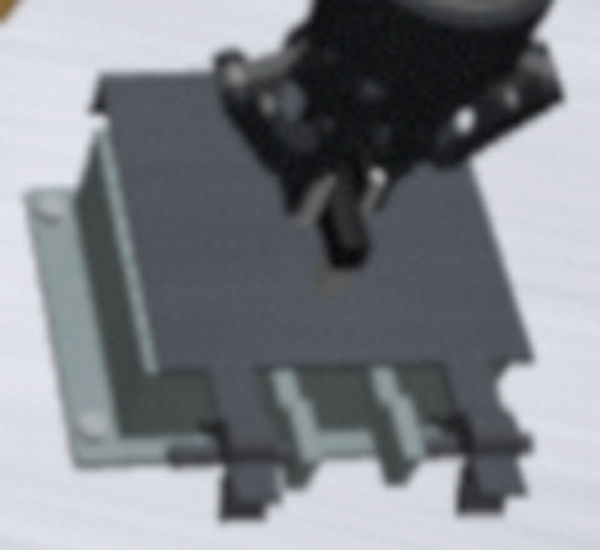

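View pics/t6z.png

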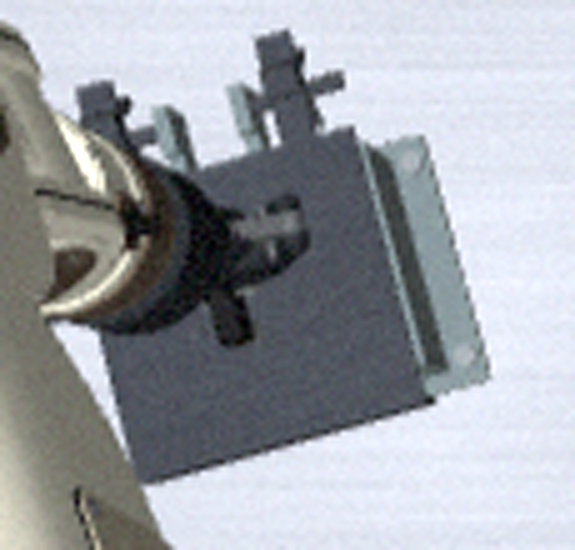

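```bash
python3 -m handwheel '[[0,0.04,-0.04,0,0,0],[0,0.08,-0.08,0,0,0],[0,0.12,-0.08,0,0,0],[0,0.16,-0.08,0,0,0],[0,0.2,-0.08,0,0,0]]'
python3 - <<'E'
from h import *
o=bot.get_obs();print(o['eef_pos'],o['ft_force'],o['ft_torque'])
E
```

```text
clock: 10.12
eef_pos: [0.549, 0.3048, 0.0968]
tool_rot: [-0.7, -0.098, 0.098, 0.701]
ft_force: [-7.3, -1.9, 5.9]
grip_width: 0.0129
[0.54897934 0.30475673 0.09678681] [-7.26383171 -1.93263516  5.86863647] [-0.15752265  1.17616013  0.09890884]
```

```bash
python3 -m handwheel '[[0,-0.05,0,0,0,0],[-0.04,-0.05,0,0,0,0],[-0.08,-0.05,0,0,0,0],[-0.1,-0.05,0,0,0,0],[-0.1,-0.05,0,0,0,0]]'
python3 - <<'E'
from h import *
o=bot.get_obs();print(o['eef_pos'],o['ft_force'],o['ft_torque'],Ro.from_quat(o['tool_rot']).as_matrix().round(3))
E
```

```text
clock: 10.75
eef_pos: [0.5474, 0.3035, 0.0957]
tool_rot: [0.701, 0.098, -0.098, -0.7]
ft_force: [-0.4, 0.7, -4.1]
grip_width: 0.0129
[0.54744674 0.30350221 0.09565024] [-0.35361834  0.70364928 -4.07307515] [-0.0199376  -0.00797627 -0.05868301] [[ 0.962 -0.    -0.274]
 [ 0.274 -0.001  0.962]
 [-0.001 -1.    -0.001]]
```

```bash
python3 -m handwheel '[[-0.03,0.03,0,0,0,0],[-0.03,0.06,0,0,0,0],[-0.03,0.09,0,0,0,0],[-0.03,0.12,0,0,0,0],[-0.03,0.12,0,0,0,0]]'
python3 - <<'E'
from h import *
o=bot.get_obs();print(o['eef_pos'],o['ft_force'],o['ft_torque'],Ro.from_quat(o['tool_rot']).as_matrix().round(3))
E
```

```text
clock: 11.38
eef_pos: [0.5466, 0.3036, 0.0932]
tool_rot: [0.7, 0.098, -0.098, -0.7]
ft_force: [-0.2, -0.1, -5.3]
grip_width: 0.0128
[0.54661229 0.30361057 0.09322942] [-0.23206532 -0.12479426 -5.26316525] [0.02274274 0.05824307 0.01699221] [[ 0.961 -0.    -0.275]
 [ 0.275 -0.     0.961]
 [-0.    -1.    -0.   ]]
```

```bash
python3 -m handwheel '[[0,0.03,0,0,0,0],[0,0.06,0,0,0,0],[0,0.09,0,0,0,0],[0,0.1,0,0,0,0],[0,0.1,0,0,0,0]]'
python3 - <<'E'
from h import *
o=bot.get_obs();print(o['eef_pos'],o['ft_force'],o['ft_torque'],Ro.from_quat(o['tool_rot']).as_matrix().round(3))
E
```

```text
clock: 12.0
eef_pos: [0.5468, 0.3037, 0.0912]
tool_rot: [-0.7, -0.098, 0.098, 0.7]
ft_force: [-0.1, -0.0, -2.5]
grip_width: 0.0131
[0.54677285 0.30374529 0.09119258] [-0.06353618 -0.04405523 -2.53857104] [-0.06861667  0.18677202  0.03164643] [[ 0.961  0.    -0.275]
 [ 0.275  0.     0.961]
 [ 0.001 -1.     0.   ]]
```

```bash
python3 -m handwheel '[[0,0.02,0,0,0,0],[0,0.04,0,0,0,0],[0,0.05,0,0,0,0],[0,0.05,0,0,0,0],[0,0.05,0,0,0,0]]'
python3 - <<'E'
from h import *
save('scene','s7');save('top','t7')
o=bot.get_obs();print(o['eef_pos'],o['ft_force'],o['ft_torque'],Ro.from_quat(o['tool_rot']).as_matrix().round(3))
for n in('s7','t7'):
  a=cv2.imread(f'pics/{n}.png')
  c=a[190:300,390:510] if n=='s7' else a[140:250,155:270]
  cv2.imwrite(f'pics/{n}z.png',np.clip(cv2.resize(c,None,fx=5,fy=5,interpolation=2)*1.8,0,255).astype('uint8'))
E
```

```text
clock: 12.62
eef_pos: [0.547, 0.3038, 0.0907]
tool_rot: [-0.7, -0.099, 0.098, 0.7]
ft_force: [-1.6, -0.3, 4.6]
grip_width: 0.0127
[0.5469961  0.30384452 0.09072306] [-1.82448157 -0.68576799  5.59073453] [-0.41303727  0.7207072  -0.00391123] [[ 0.961  0.001 -0.275]
 [ 0.275  0.001  0.961]
 [ 0.001 -1.     0.   ]]
```

View pics/s7z.png

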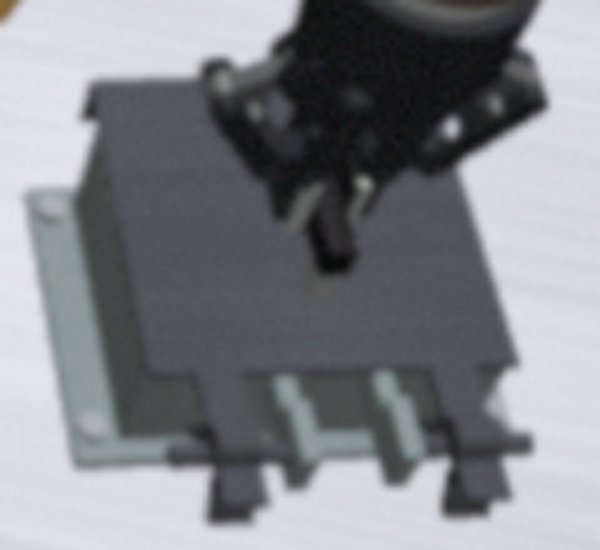

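View pics/t7z.png

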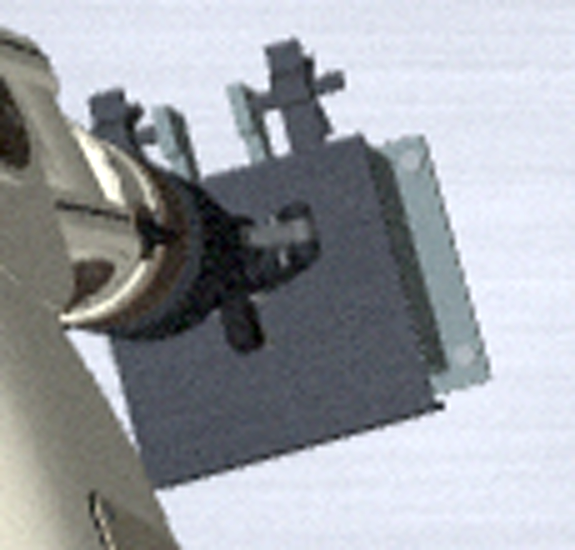

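```bash
python3 -m handwheel '[[0,-0.02,0,0,0,0],[0,-0.03,0,0,0,0],[0,-0.03,0,0,0,0],[0,-0.03,0,0,0,0],[0,-0.03,0,0,0,0]]'
python3 -m handwheel '[[0,0,0,0,0,0],[0,0,0,0,0,0],[0,0,0,0,0,0],[0,0,0,0,0,0],[0,0,0,0,0,0]]' -0.2
python3 - <<'E'
from h import *
o=bot.get_obs();print(o['eef_pos'],o['ft_force'],o['ft_torque'],o['grip_width'])
E
```

```text
clock: 13.35
eef_pos: [0.547, 0.3038, 0.0907]
tool_rot: [-0.7, -0.098, 0.098, 0.7]
ft_force: [-0.4, 0.0, 4.7]
grip_width: 0.0131
clock: 13.98
eef_pos: [0.5467, 0.3036, 0.0902]
tool_rot: [0.7, 0.098, -0.098, -0.7]
ft_force: [-0.6, -0.5, -0.3]
grip_width: 0.0342
[0.54667239 0.30364292 0.09023561] [-0.63670065 -0.51722818 -0.3257051 ] [-0.00360004 -0.04577142 -0.00519753] 0.03421198417056149
```

Released cleanly; retreat straight up, then aside for a clear view.

```bash
python3 -m handwheel '[[0,-0.3,0,0,0,0],[0,-0.9,0,0,0,0],[0,-1.7,0,0,0,0],[0,-2.7,0,0,0,0],[0,-3.7,0,0,0,0]]'
python3 -m handwheel '[[0,-1,-1,0,0,0],[0,-2,-2,0,0,0],[0,-3,-3.5,0,0,0],[0,-3,-5,0,0,0],[0,-3,-6.5,0,0,0]]'
python3 -m handwheel '[[0,0,-1.2,0,0,0],[0,0,-2.4,0,0,0],[0,0,-3.6,0,0,0],[0,0,-4.4,0,0,0],[0,0,-4.5,0,0,0]]'
python3 - <<'E'
from h import *
save('scene','s8');save('top','t8')
for n in('s8','t8'):
  a=cv2.imread(f'pics/{n}.png')
  c=a[190:300,390:510] if n=='s8' else a[140:250,155:270]
  cv2.imwrite(f'pics/{n}z.png',np.clip(cv2.resize(c,None,fx=5,fy=5,interpolation=2)*1.8,0,255).astype('uint8'))
E
```

```text
clock: 14.6
eef_pos: [0.5469, 0.3038, 0.1851]
tool_rot: [-0.7, -0.099, 0.098, 0.7]
ft_force: [0.4, 0.6, -0.5]
grip_width: 0.0345
clock: 15.22
eef_pos: [0.592, 0.1464, 0.2601]
tool_rot: [-0.7, -0.099, 0.097, 0.7]
ft_force: [0.3, -0.8, -0.2]
grip_width: 0.0343
clock: 15.85
eef_pos: [0.6226, 0.0382, 0.2584]
tool_rot: [-0.7, -0.098, 0.097, 0.7]
ft_force: [-0.8, 0.3, 0.6]
grip_width: 0.0342
```

View pics/s8z.png

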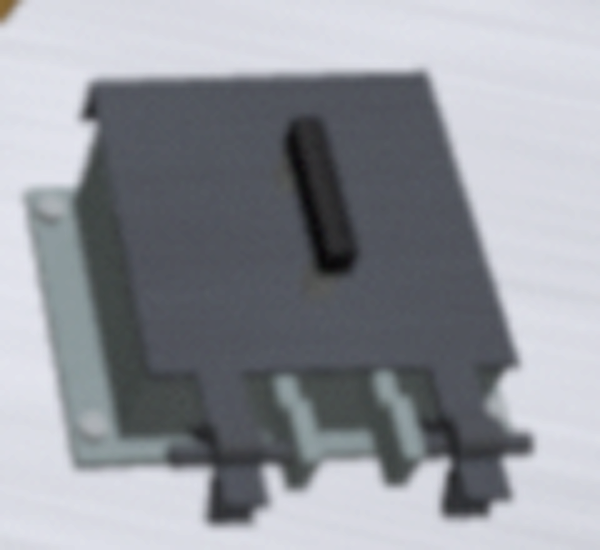

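View pics/t8z.png

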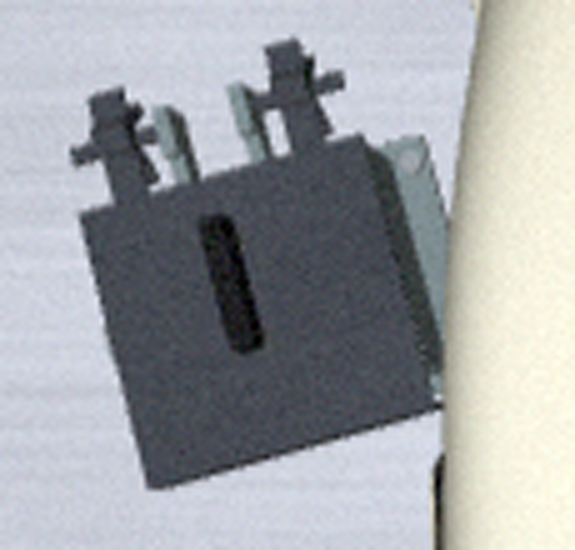

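View pics/s8.png

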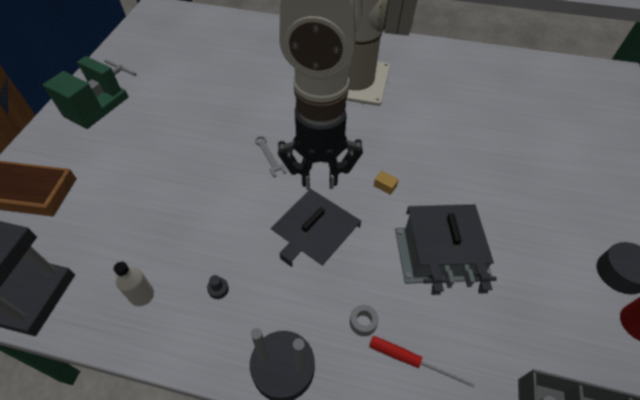

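Run:
```python
from h import *
s=load('s8');t=load('t8')
C=plane(s,z([(93,84),(427,72),(518,366),(150,373)],390,190),.074);print(fit([(-.081,-.075),(-.081,.075),(.065,.075),(.065,-.075)],C))
D=plane(t,z([(150,489),(437,408),(365,135),(81,214)],155,140),.074);print(fit([(-.081,.075),(-.081,-.075),(.065,-.075),(.065,.075)],D))
for A,B in((0,0),(1,1),(2,2),(3,3)):pass
# per-corner height by two-view triangulation
S=[(93,84),(427,72),(518,366),(150,373)];T=[(437,408),(150,489),(81,214),(365,135)]
for a,b in zip(S,T):
  o1,d1=ray(s,z([a],390,190));o2,d2=ray(t,z([b],155,140));d1=d1[0];d2=d2[0]
  k=np.linalg.lstsq(np.c_[d1,-d2],o2-o1,rcond=None)[0];print(((o1+k[0]*d1+o2+k[1]*d2)/2).round(4))
```

```text
(array([0.54469547, 0.30430173]), np.float64(15.942849202911901), array([[-1.36044030e-03, -1.23187511e-03],
       [ 7.57516313e-05,  5.13024707e-04],
       [-1.47561475e-04,  9.37217583e-04],
       [ 1.43225014e-03, -2.18367180e-04]]))
(array([0.54505612, 0.30078893]), np.float64(15.79157344314635), array([[-3.35763018e-04,  2.97590522e-05],
       [-3.26023800e-04, -1.57252945e-04],
       [ 3.97245716e-04,  1.10772439e-04],
       [ 2.64541102e-04,  1.67214542e-05]]))
[0.4877 0.2093 0.0717]
[0.4469 0.3522 0.0744]
[0.5869 0.3921 0.0737]
[0.6273 0.2481 0.0747]
```

The plate corners come out level at about 74 mm, so the cover is lying flat on the rim and the knuckles are over the pins. I'm handing in.

Run:
```python
from h import *
print(bot.job_done())
```

```text
the job is handed in; nothing more can be done
None
```

The two-knuckle cover is back on the gear case, closed, with both knuckles over the hinge pins. I gripped it by its handle, lowered it level in small steps, released it and moved the arm clear. I handed the job in at about 16 s of the 43 s allowed.

**One correction on the way down:** the knuckles touched a pin at about 11 N. I lifted slightly, shifted the cover about 3 mm, and it then went down freely until the weight came off the gripper. The highest readings were about 11 N on both contacts, net of the cover's weight.

**Last checks:**
- **Seating:** the scene and top pictures show both knuckles straddling the pins outside the brackets.
- **Flatness:** the four plate corners measured 71.7 to 74.7 mm high, so the plate is flat to within about 3 mm of measuring noise. The expected height was about 74 mm.
- **Angle:** the cover is turned 15.8° to 15.9°, against about 16.2° for the case.
- **Disagreement:** the two cameras differ by about 3.5 mm in y on where the cover lies. That is roughly what the 2 mm calibration of each camera allows, and well inside the 14 mm spare in y.
- **Other cover:** the single-tab cover still lies where it was in the last scene picture, and I never touched it.

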